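Push the proud doming punch home

ROBOT

A 7-joint arm with a two-finger parallel gripper is mounted at the origin on the work surface. World frame = base frame: x ahead of the robot, y to its left, z up, the work surface at z = 0. Lengths are in m, angles in rad, forces in N, time in s.
With the tool pointing down it reaches from about 0.425 to 0.95 m from the base axis. Payload 4.7 kg.
Tool frame: the origin (TCP) lies on the centre line of the jaws, within the pads' length; the fingertips stand robot.nose_length ahead of it and the grasp point (between the pads) lies 8 mm behind it (robot.nose_length is the distance from the TCP to the fingertips, in m); z points along the fingers, y is the line along which they close (so a half turn about z gives the same grasp; the last joint's range is limited). The gripper opens to 85 mm and grips with 20 to 120 N. Pads are 22 mm wide; open, the fingers measure 114 mm over their backs; the gripper's body (76 mm by 85 mm) begins 54 mm behind the grasp point. The pads swing forward as they close: fully open they stand 13 mm farther back than shut.
Start: joints at [1.152, 0.469, -0.049, 1.532, 0.024, 1.141, -0.082], TCP at [0.257, -0.624, 0.242] pointing down, gripper open.
Joint ranges: [-2.59, 2.59], [-0.33, 1.99], [-1.39, 1.29], [0.1, 2.45], [-1.04, 4.18], [0.21, 1.99], [-2.66, 2.66]. Speed limits (rad/s): [2.57, 2.57, 3.14, 3.14, 3.14, 3.14, 3.14].

INTERFACE

Orientations are given as [roll, pitch, yaw] about the fixed x, y, z axes, in that order (R = Rz(yaw) Ry(pitch) Rx(roll)).
In Python, from plant import robot gives the robot as it stands. Calls block until the motion is done:
- robot.goto(position, orientation): joint-space move of the TCP to a pose.
- robot.move_straight(position, vel=0.15, attitude=None, contact_N=None): straight line of the TCP; attitude=None keeps the orientation; vel is the mean speed in m/s. With contact_N (N) it stops when the force on the tool has changed by that much, and returns True; else False.
- robot.move_joints(angles): joint-space move.
- robot.grip(opening, strength=None): opening from 0.0 (shut) to 1.0 (fully open); strength is the grip in N (None keeps the last); returns when the fingers have stopped.
- robot.sleep(seconds).
- robot.inverse_kinematics(position, orientation): joint angles nearest the present ones, or None.
- robot.sense(): the state.
- robot.grab_frame(name): name is "scene" or "top" or "wrist"; returns a dict with "image" (420x560x3 uint8, red, green, blue), "range_z" (420x560 float32, m along the optical axis (not along the pixel's ray), 0 where there is no reading), "fx", "fy", "cx", "cy" (pixels), "R" (3x3) and "t" (3): a world point X has camera coordinates R X + t. Camera axes: x right, y down, z forward; pixel columns grow to the right and rows downward; lengths in m; the calibration is good to about 2 mm. A picture is of the moment at which its call begins.
A pose or a line that the arm cannot do raises robot.IKError and nothing moves.
- robot.close_job(): hands the job in; it is judged then, once.
The state is a dict: "t": time; "joint_pos": joint angles; "joint_velocities": joint speeds; "effort": joint torques, N m; "tcp_pos": TCP position; "tcp_rot": TCP orientation; "wrist_force": force on the tool from outside, world axes, zero at the start; "torque": the same for the moment, N m; "opening": opening from 0.0 (shut) to 1.0 (fully open); "gripper_force": force on a finger pad.
Only numpy, scipy, OpenCV 4.12 (cv2) and the standard library are available. Lean on these libraries where they do the work, as an engineer would, in place of code of your own. Each camera call takes 0.05 s, during which the arm holds its last target. There are 200 camera calls.

TASK

One of the four steel doming punches in the wooden stand, the one with the smallest ball head, is sticking up with its collar off the wood. With closed fingertips on its head, gently press it straight down until its collar sits on the wood like the others, without ever pulling it up, then raise the hand well clear, at least 10 cm above it. Leave the other three punches, the stamp box, the steel bench block and the hammer untouched.

Things in the scene. Friction and masses are not known exactly. Their poses are not given: they have to be found in the camera images.
- stand: Fixed wooden stand, a block 80 (x) x 250 (y) x 45 mm high; origin at the centre of its underside on the bench. The four punches stand upright in one row along its y axis, 60 mm apart, at y = -90, -30, 30 and 90 mm (x = 0), in any order. Each has a 10 mm shank and a collar 20 mm across and 5 mm thick that rests on the stand's top when home.
- small_punch_top (a point): Centre of the very top of the small-ball punch's head. The point's z axis is up along the shank. Ball 14 mm across, the smallest of the heads. When home this point is 55 mm above the stand's top (100 mm above the bench); it starts 16 to 21 mm higher.
- small_punch (a joint): Height state of the small-ball punch in m: 0 = home (collar resting on the wood), negative = standing up out of its hole by that much; grows as it goes down. It cannot go below home. Starts at -0.021 to -0.016. It slides stiffly, straight up and down: about 4 N moves it slowly, it stays where it is left, and it meets a solid stop at 0, so a push of 8 to 12 N seats it; more than 40 N is too hard. The punch weighs about 80 g.
- medium_punch_top (a point): Centre of the very top of the medium punch's head. The point's z axis is up along the shank. Straight steel punch with ball head 22 mm across; this point is 60 mm above the stand's top (105 mm above the bench). Already home; leave alone.
- medium_punch (a joint): Height state of the medium punch in m: 0 = home (collar resting on the wood), negative = standing up out of its hole by that much; grows as it goes down. It cannot go below home. Starts home at 0 and must stay there.
- large_punch_top (a point): Centre of the very top of the large punch's head. The point's z axis is up along the shank. Straight steel punch with ball head 30 mm across; this point is 66 mm above the stand's top (111 mm above the bench). Already home; leave alone.
- large_punch (a joint): Height state of the large punch in m: 0 = home (collar resting on the wood), negative = standing up out of its hole by that much; grows as it goes down. It cannot go below home. Starts home at 0 and must stay there.
- flat_punch_top (a point): Centre of the very top of the flat punch's head. The point's z axis is up along the shank. Straight steel punch with flat cylindrical head 22 mm across and 14 mm high, the tallest punch; this point is 85 mm above the stand's top (130 mm above the bench). Already home; leave alone.
- flat_punch (a joint): Height state of the flat punch in m: 0 = home (collar resting on the wood), negative = standing up out of its hole by that much; grows as it goes down. It cannot go below home. Starts home at 0 and must stay there.
- bench_block: Loose steel bench block 60 x 60 x 22 mm lying on the robot's side of the stand; origin at the centre of its underside. Leave alone.
- stamp_box: Loose blue open box 50 (x) x 80 (y) mm with two rows of square steel stamps standing in it, 44 mm high in all, on the robot's side of the stand; origin at the centre of its underside. Leave alone.
- hammer: Loose hammer 240 mm long lying along its x axis (handle towards -x) on the far side of the stand, under 40 mm high; origin under its middle. Leave alone.

How it is judged:
By the outcome, as a careful person would: the job done as asked, in the order asked, and still so for the second after the job is handed in, with the robot touching nothing.
It also fails if it takes over 32 s, if anything falls off the work surface, if the arm or the gripper's body presses on something with over 40 N, if the wrist force passes 120 N, or if a joint passes its speed limit or range.

## Working session

There is one attempt and no reset: what is moved stays moved. The work goes in short steps, each a Python script; the robot and the scene stay as the last script left them, time stands still between calls to the robot, and variables do not carry over. Pictures are saved under pics/ and viewed, at most 10 in all, crops included, and the job is handed in when it is done.

```bash
mkdir -p pics
python3 - <<'E'
from plant import robot
import cv2,numpy as np
for n in("scene","top"):
    f=robot.grab_frame(n); cv2.imwrite(f"pics/{n}0.png",f["image"][:,:,::-1]); np.savez(f"{n}0.npz",**f)
    print(n,(-f["R"].T@f["t"]).round(3),f["fx"],f["R"].round(2).tolist())
print(robot.nose_length,robot.sense())
E
```

```text
scene [ 1.127 -0.253  0.576] 520.5720762928822 [[0.5, 0.87, -0.01], [0.51, -0.31, -0.8], [-0.7, 0.39, -0.6]]
top [0.435 0.07  1.083] 540.8245088527125 [[-0.01, -1.0, 0.01], [-0.99, 0.01, -0.15], [0.15, -0.01, -0.99]]
0.011 {'t': 0.1, 'joint_pos': array([ 1.15208687,  0.46937252, -0.04859991,  1.53354737,  0.02407929,
        1.14098124, -0.08230106]), 'joint_velocities': array([ 0.00148632, -0.00176759, -0.0013557 , -0.00515783, -0.00147775,
        0.00040567, -0.00016864]), 'effort': array([ 1.96070090e-03, -5.11515749e+01, -4.67151403e-02, -2.38391733e+01,
        1.07423746e-02,  4.36108458e-03, -1.22306415e-05]), 'tcp_pos': array([ 0.25634524, -0.62390228,  0.24136991]), 'tcp_rot': array([-3.13986905e+00,  3.70964244e-05,  3.89832627e-01]), 'wrist_force': array([0.24666187, 0.37787796, 0.22525047]), 'torque': array([-0.03064359, -0.03957935,  0.01031258]), 'gripper_force': 0.0, 'opening': 1.0038422071085271}
```

View pics/scene0.png

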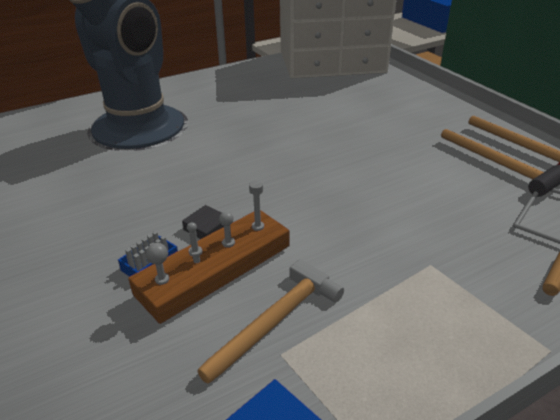

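View pics/top0.png

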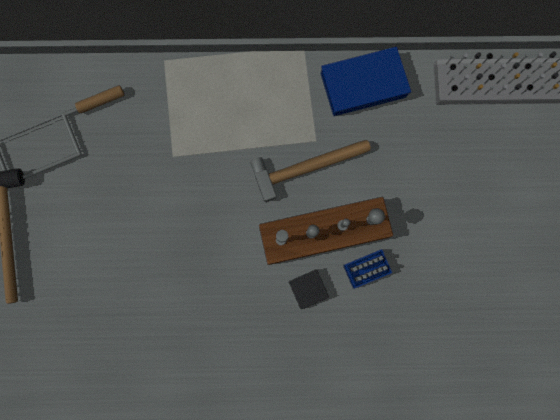

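The scene view shows, left to right, the large (157,252), small (192,227, collar raised), medium (227,218) and flat (256,187) punches. In the top view the small head is at about (344,225), the large at (376,216), the medium at (312,231) and the flat at (282,236).

```bash
cat > h.py <<'E'
import cv2,numpy as np
def ray(f,u,v):
    R=f["R"];return -R.T@f["t"],R.T@np.array([(u-f["cx"])/f["fx"],(v-f["cy"])/f["fy"],1])
def onplane(f,u,v,z):
    c,d=ray(f,u,v);return c+d*(z-c[2])/d[2]
def cross(a,b):
    (c1,d1),(c2,d2)=a,b
    s=np.linalg.lstsq(np.c_[d1,-d2],c2-c1,rcond=None)[0]
    p,q=c1+s[0]*d1,c2+s[1]*d2
    return (p+q)/2,np.linalg.norm(p-q)
E
python3 - <<'E'
from h import *
T=dict(np.load("top0.npz"));S=dict(np.load("scene0.npz"))
hsv=cv2.cvtColor(T["image"],cv2.COLOR_RGB2HSV)
m=cv2.inRange(hsv,(3,110,40),(20,255,255)); m[:190]=0;m[280:]=0;m[:,:240]=0;m[:,410:]=0
m=cv2.morphologyEx(m,cv2.MORPH_CLOSE,np.ones((15,15)))
c=max(cv2.findContours(m,0,2)[0],key=cv2.contourArea)
P=np.array([onplane(T,u,v,.045)[:2] for u,v in c[:,0]],np.float32)
r=cv2.minAreaRect(P);print("rect",r)
b=cv2.boxPoints(r);e=max((b[1]-b[0],b[2]-b[1]),key=np.linalg.norm);e/=np.linalg.norm(e);e*=np.sign(e[1]);print("yaw of y axis",np.arctan2(-e[0],e[1]))
for k in(-90,-30,30,90):print(k,np.array(r[0])+e*k/1000)
for n,a,b in(("large",(157,252),(376,216)),("small",(192,227),(344,225)),("med",(227,218),(312,231)),("flat",(256,187),(282,236))):print(n,cross(ray(S,*a),ray(T,*b)))
# close views
s=cv2.resize(S["image"][170:320,110:310],None,fx=4,fy=4,interpolation=cv2.INTER_CUBIC)
t=cv2.resize(T["image"][190:275,250:400],None,fx=5,fy=5,interpolation=cv2.INTER_CUBIC)
cv2.imwrite("pics/s1.png",cv2.convertScaleAbs(s[:,:,::-1],alpha=1.5));cv2.imwrite("pics/t1.png",cv2.convertScaleAbs(t[:,:,::-1],alpha=1.5))
E
```

```text
rect ((0.5485089421272278, -0.047859013080596924), (0.08009862154722214, 0.24828656017780304), 11.679669380187988)
yaw of y axis 0.20384854
-90 [ 0.56672851 -0.13599554]
-30 [ 0.55458213 -0.07723786]
30 [ 0.54243575 -0.01848017]
90 [0.53028937 0.04027752]
large (array([ 0.5675898 , -0.1359465 ,  0.09719331]), np.float64(0.0015528996623365963))
small (array([ 0.55052828, -0.07558969,  0.10517058]), np.float64(0.002408447998322411))
med (array([ 0.54184392, -0.01743855,  0.09280055]), np.float64(0.001083059702083735))
flat (array([0.53042367, 0.03923313, 0.12317431]), np.float64(0.00038420282264301707))
```

View pics/s1.png

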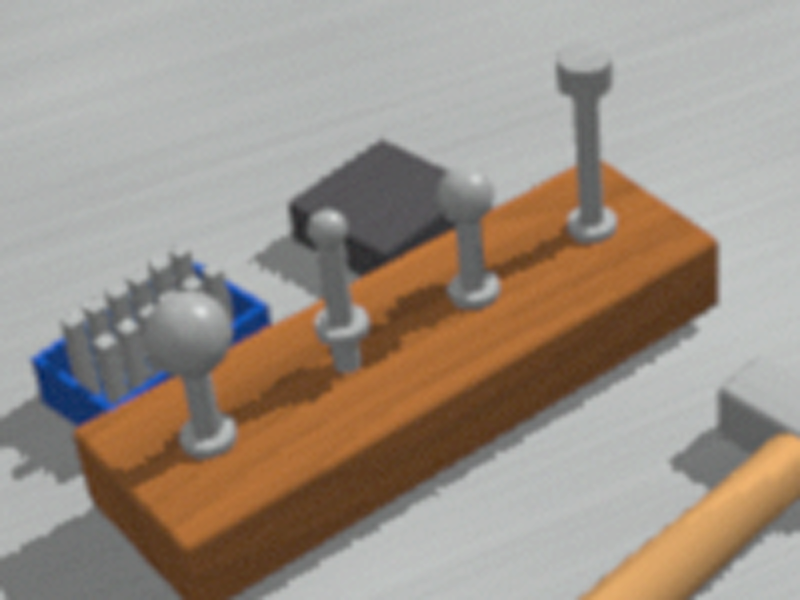

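View pics/t1.png

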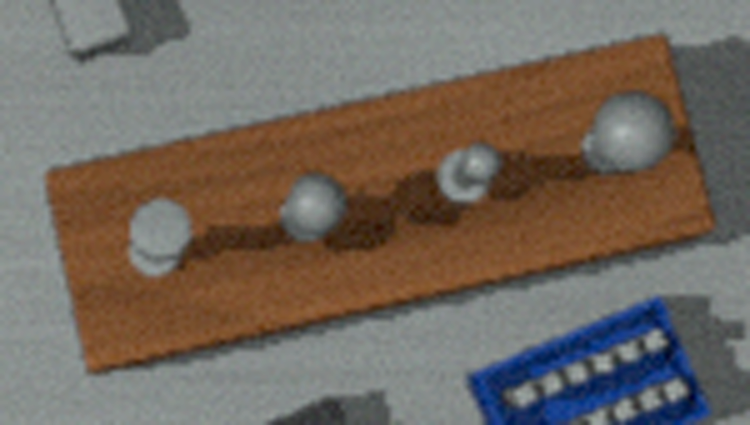

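The small head is at about scene (191.4,226.4) and top (346.3,221.7), with its collar clearly raised. The stand geometry puts its axis at about (0.5546,-0.0772). Next I close the fingers and hover above it, with the closing line across the row.

Run:
```python
from plant import robot
from h import *
T=dict(np.load("top0.npz"));S=dict(np.load("scene0.npz"))
p,e=cross(ray(S,191,226),ray(T,345.9,221.4));print("ball",p,e)
xy=(.5547,-.0770)
robot.grip(0.0,20)
for yaw in(1.774,-1.367):
    q=robot.inverse_kinematics([*xy,.21],[np.pi,0,yaw]);print(yaw,None if q is None else np.round(q,2))
    if q is not None and abs(q[6])<2.5: break
robot.goto([*xy,.23],[np.pi,0,yaw])
f=robot.grab_frame("wrist");cv2.imwrite("pics/w1.png",cv2.convertScaleAbs(f["image"][:,:,::-1],alpha=1.4));np.savez("w1.npz",**f)
s=robot.sense();print(s["t"],s["tcp_pos"],s["tcp_rot"],s["opening"],s["wrist_force"])
f=robot.grab_frame("scene");cv2.imwrite("pics/s2.png",cv2.convertScaleAbs(f["image"][:,:,::-1],alpha=1.4))
X=f["R"];
u=lambda F,P:(lambda c:(F["fx"]*c[0]/c[2]+F["cx"],F["fy"]*c[1]/c[2]+F["cy"]))(F["R"]@np.array(P)+F["t"])
print(u(f,[*xy,.111]),u(np.load("w1.npz"),[*xy,.111]))
```

```text
ball [ 0.55617241 -0.07839211  0.11206214] 0.002729466968078626
1.774 [ 0.56  0.38 -0.63  1.82  0.26  1.02  0.02]
3.1417 [ 0.55469289 -0.07853179  0.22985959] [-3.14131538e+00  3.90808579e-04  1.77139358e+00] 0.00042808651705020614 [-0.47082415  0.82327808 -0.53847   ]
(np.float64(192.5703836852881), np.float64(225.68892575457204)) (np.float64(279.82110097999106), np.float64(211.79722449206506))
```

View pics/w1.png

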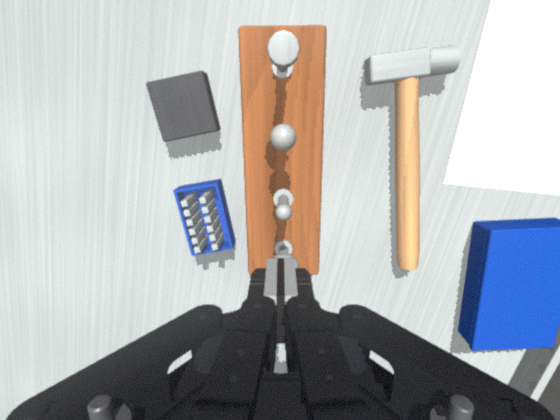

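View pics/s2.png

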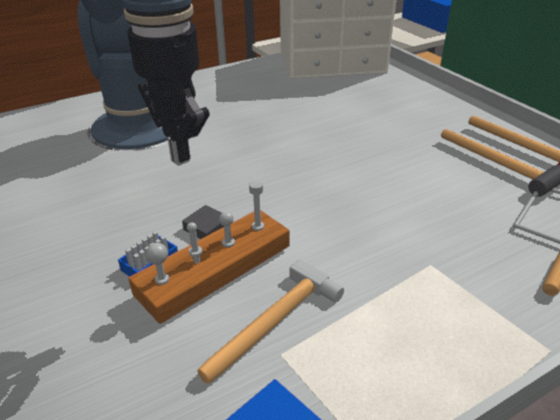

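In the wrist view the small ball is at (284,212), against a predicted (280,212). In the scene view it is near the predicted (192.6,225.7). So I shift about 2 mm in +x, go lower and check.

Run:
```python
from plant import robot
from h import *
print(onplane(np.load("w1.npz"),284,212,.111))
robot.move_straight([.5565,-.0772,.145],vel=.1); robot.sleep(.3)
s=robot.sense();print(s["t"],s["tcp_pos"],s["wrist_force"])
a=[]
for n in("wrist","scene","top"):
    f=robot.grab_frame(n);np.savez(n+"3.npz",**f)
    i=f["image"][:,:,::-1]
    i={"wrist":i[140:340,190:390],"scene":i[130:280,110:260],"top":i[170:270,290:390]}[n]
    a.append(cv2.convertScaleAbs(cv2.resize(i,(266,266),interpolation=cv2.INTER_CUBIC),alpha=1.5))
cv2.imwrite("pics/m3.png",cv2.resize(np.hstack(a),(798,266)))
```

```text
[ 0.55816294 -0.07647601  0.111     ]
4.4917 [ 0.55669518 -0.07726197  0.14541787] [ 0.04638164 -0.18180386 -0.12766734]
```

View pics/m3.png

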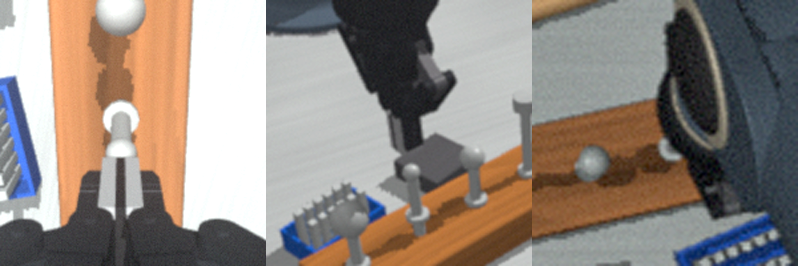

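In the wrist view the ball is centred on the jaw line, and in the scene view the tip lies on the extension of the shank. Now I press.

Run:
```python
from plant import robot
s0=robot.sense();x,y=.5565,-.0772
print(robot.move_straight([x,y,.100],vel=.015,contact_N=9))
s=robot.sense();print(s["t"],s["tcp_pos"],s["wrist_force"]-s0["wrist_force"])
```

```text
True
6.7083 [ 0.55663364 -0.07718524  0.11063262] [-2.08585545  0.33045934  6.12638512]
```

Run:
```python
from plant import robot
from h import *
s0=robot.sense();x,y=.5565,-.0772
print(robot.move_straight([x,y,.104],vel=.008,contact_N=6))
s=robot.sense();print(s["t"],s["tcp_pos"],s["wrist_force"])
robot.sleep(.2);s=robot.sense();print(s["t"],s["tcp_pos"],s["wrist_force"])
robot.move_straight([x,y,.16],vel=.05)
robot.move_straight([x,y,.28],vel=.12);robot.sleep(.3)
s=robot.sense();print(s["t"],s["tcp_pos"],s["wrist_force"])
f=robot.grab_frame("scene");cv2.imwrite("pics/s4.png",cv2.convertScaleAbs(cv2.resize(f["image"][170:320,110:310,::-1],None,fx=4,fy=4,interpolation=cv2.INTER_CUBIC),alpha=1.5))
```

```text
True
7.0167 [ 0.55664888 -0.07715749  0.11065966] [-1.37460493  0.22238099  4.87420433]
7.2167 [ 0.55660984 -0.07713891  0.11063379] [-1.40518558 -0.2268803   5.87631795]
9.8083 [ 0.55637046 -0.07718     0.27958847] [-0.64658884 -0.44347649 -0.32851622]
```

View pics/s4.png

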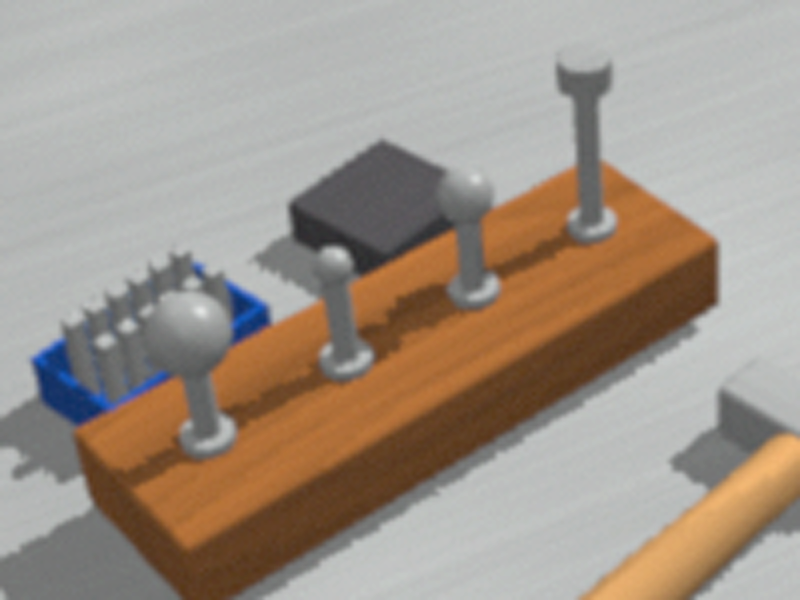

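The small punch's collar, at crop (346,360), is now in line with the other three: (208,436), (473,290) and (591,224). A second push did not move it, so it is on its stop. Nothing else has moved in this view.

```bash
python3 -c "
from plant import robot
print(robot.close_job())"
```

```text
the job is handed in; nothing more can be done
None
```

The small-ball punch is pressed home with its collar on the wood, the hand is about 17 cm above it, the other items looked undisturbed, and the job is handed in (no verdict was returned).

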